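# Turn over the status flag of the tested block

### The arm

A 6-joint arm with a two-finger parallel gripper is mounted at the origin on the work surface. World frame = base frame: x ahead of the robot, y to its left, z up, the work surface at z = 0. Lengths are in m, angles in rad, forces in N, time in s.
With the tool pointing down it reaches from about 0.425 to 0.95 m from the base axis. Payload 3.5 kg.
Tool frame: the origin (TCP) lies at the very end of the fingers, on their centre line; the grasp point (between the pads) lies 19 mm behind it (ctrl.grip_point_offset is the distance from the TCP to the grasp point, in m); z points along the fingers, y is the line along which they close (so a half turn about z gives the same grasp; the last joint's range is limited). The gripper opens to 85 mm and grips with 20 to 120 N. Pads are 22 mm wide; open, the fingers measure 114 mm over their backs; the gripper's body (76 mm by 85 mm) begins 54 mm behind the grasp point. The pads swing forward as they close: fully open they stand 13 mm farther back than shut.
Start: joints at [1.119, 0.286, 1.577, -0, 1.279, -0.15], TCP at [0.201, 0.644, 0.231] pointing down, gripper open.
Joint ranges: [-2.77, 2.77], [-0.9, 2.22], [0.21, 2.48], [-1.53, 4.67], [0.24, 2.81], [-2.84, 2.84]. Speed limits (rad/s): [2.79, 2.79, 3.14, 3.14, 3.14, 3.14].

### API

Orientations are given as a unit quaternion [x, y, z, w].
In Python, from plant import ctrl gives the robot as it stands. The module is installed in compiled form; this text tells all that it offers.
- The arm moves only by the shell command python3 -m pendant 'ROWS' [OPENING] [FORCE]. ROWS is JSON, a list of rows, each an object of numbers: "dx", "dy", "dz": the shift along the tool's x, y, z in cm; "twist": the turn about the tool's z in degrees. A call has 1 to 10 rows; each row is the pose to reach, as a shift and turn from the pose commanded when the call began, along the tool's axes at that moment; what a row does not reach only later rows make up. A row lasts 1/8 s, in which the tool goes at most 62.5 mm and 10.7 degrees, less where a joint would pass 70% of its speed; a pose out of reach is approached as far as the arm can. A call with a gripper value outside its range is refused whole. OPENING is the opening in per cent of the stroke, from 0 (shut) to 100 (fully open), set as the call begins (- or left out, the last holds). The fingers move at their own pace and stop on an object; FORCE is the grip in N (left out, the last holds). Time passes only in rows, so rows that repeat a pose let the fingers close. It gives the time, the measured TCP pose, the force, the opening and the grip force at its end, in the units of the state.
- ctrl.get_state(): the state, without advancing time (a new reading comes with each control period).
- ctrl.read_camera(name): name is "side" or "top" or "wrist"; returns a dict with "img" (480x640x3 uint8, red, green, blue), "depth" (480x640 float32, m along the optical axis (not along the pixel's ray), 0 where there is no reading), "camera_matrix" (3x3 intrinsics, pixels), "xyz" and "rotation" of the camera in the world; the wrist camera has in their place "tool_from_camera" (4x4, takes a point from camera to tool coordinates, whose origin is the TCP and whose axes are the flange's). Camera axes: x right, y up, looking along -z (the intrinsics and any distortion apply to the point x, -y, -z); pixel columns grow to the right and rows downward; lengths in m; the calibration is good to about 2 mm. A picture is of the moment at which its call begins: read the wrist's pose just before it.
- ctrl.sign_off(): hands the job in; it is judged then, once.
The state is a dict: "time": time; "qpos": joint angles; "dq": joint speeds; "joint_efforts": joint torques, N m; "eef_pos": TCP position; "tcp_rot": TCP orientation; "contact_force": force on the tool from outside, world axes, zero at the start; "wrist_torque": the same for the moment, N m; "opening": opening from 0.0 (shut) to 1.0 (fully open); "finger_force": force on a finger pad.
Only numpy, scipy, OpenCV 4.12 (cv2) and the standard library are available. Lean on these libraries where they do the work, as an engineer would, in place of code of your own. Each camera call takes 0.05 s, during which the arm holds its last target. There are 200 camera calls.

### The job

The round test block has been checked: turn over the hinged metal flag of the stand it sits on, right over its pivot until it lies fully down on the other side with its ring face up. Do it by pressing and pushing with the fingertips, never taking the flag between the fingers. Leave the other stand's flag as it is, leave everything else on the bench where it stands, and move clear.

Things in the scene. Friction and masses are not known exactly. Their poses are not given: they have to be found in the camera images.
- stand_a: Stand A, fixed to the bench, yaw within 0.35 rad of 0. T-shaped steel plate 8 mm thick, 200 (y) x 90 mm (x); its tongue, 100 mm wide, reaches to x = 160 mm and carries the test block near x = 110 mm. Two cheeks (x = +-39 mm, 6 mm thick, 20 mm in y, top at z = 85 mm) hold the flag's pivot, along x at z = 75 mm. Origin: on the bench midway under the pivot
- flag_a (a joint): Angle of flag A, rad. 0 = leaf level on the stand's +y side (robot's left), bar face up; pi/2 = leaf upright; pi = leaf level on the -y side, ring face up. End stops at 0 and pi. Friction hinge, about 0.05 N m: it stays where it is left and does not fall over by itself; 1 to 2 N at the tail or leaf end moves it. Starts 0 to 0.3
- flag_a_pivot (a point): Middle of flag A on the pivot axis, turning with it: x along the pivot, y to the leaf's free end, z out of the bar face. Flag: 6 mm aluminium plate; leaf 60 mm wide, from y = 8 to 85 mm; beyond the pivot a thumb tail 44 mm wide, to y = -50 mm. Pressing the tail down raises the leaf. Bar face: one raised black bar 44 x 12 mm; ring face: raised black ring 44 mm across
- flag_a_end (a point): Middle of the free end edge of flag A's leaf, 85 mm from the pivot, turning with it
- flag_a_tail (a point): Middle of the end edge of flag A's thumb tail, 50 mm from the pivot on the side away from the leaf, turning with it
- stand_b: Stand B, fixed to the bench, yaw within 0.35 rad of 0. T-shaped steel plate 8 mm thick, 200 (y) x 90 mm (x); its tongue, 100 mm wide, reaches to x = 160 mm and carries the wooden case near x = 110 mm. Two cheeks (x = +-39 mm, 6 mm thick, 20 mm in y, top at z = 85 mm) hold the flag's pivot, along x at z = 75 mm. Origin: on the bench midway under the pivot. Left or right of A
- flag_b (a joint): Angle of flag B, rad. 0 = leaf level on the stand's +y side (robot's left), bar face up; pi/2 = leaf upright; pi = leaf level on the -y side, ring face up. End stops at 0 and pi. Friction hinge, about 0.05 N m: it stays where it is left and does not fall over by itself; 1 to 2 N at the tail or leaf end moves it. Starts 0 to 0.3. To be left alone
- flag_b_end (a point): Middle of the free end edge of flag B's leaf, 85 mm from the pivot. To be left alone
- test_block: Round hardness test block, 62 mm diameter, 42 mm tall: black jacket and bright steel top; loose, 0.6 kg, stands on stand A's tongue (8 mm above the bench). Origin: centre of its underside. Marks the stand whose flag is to be turned; not to be moved
- case: Small light-wood box 85 x 48 x 36 mm, loose, on stand B's tongue. Origin: centre of its underside. Not to be moved
- meter: Handheld red and black meter 140 x 70 x 32 mm lying loose on the bench beyond and between the stands. Origin: centre of its underside. Not to be moved
- pump_bottle: White pump bottle, 60 mm diameter, 147 mm tall, loose, at the left beyond the stands. Origin: centre of its underside. Not to be moved

How it is judged:
By the outcome, as a careful person would: the job done as asked, in the order asked, and still so for the second after the job is handed in, with the robot touching nothing.
It also fails if it takes over 48 s, if anything falls off the work surface, if the arm or the gripper's body presses on something with over 40 N, if the wrist force passes 120 N, or if a joint passes its speed limit or range.

## Working session

There is one attempt and no reset: what is moved stays moved. The work goes in short steps, Python scripts to look and compute and a shell command to move; the robot and the scene stay as the last step left them, time stands still between calls to the robot, and variables do not carry over. Pictures are saved under pics/ and viewed, at most 10 in all, crops included, and the job is handed in when it is done.

```bash
mkdir -p pics
cat > h.py <<'E'
import numpy as np, cv2
from plant import ctrl
def cam(n):
    r=ctrl.read_camera(n); return r
def save(r,f): cv2.imwrite('pics/'+f,cv2.cvtColor(r['img'],cv2.COLOR_RGB2BGR))
def pts(r):
    K=np.array(r['camera_matrix']); d=r['depth']; v,u=np.mgrid[:480,:640]
    p=np.stack([(u-K[0,2])/K[0,0]*d,-(v-K[1,2])/K[1,1]*d,-d],-1)
    return p@np.array(r['rotation']).T+np.array(r['xyz'])
E
python3 - <<'E'
from h import *
for n in('top','side'):
    r=cam(n); save(r,n+'1.png'); np.savez(n+'1.npz',p=pts(r),img=r['img'],d=r['depth'])
    print(n,r['xyz'],np.round(r['rotation'],3).tolist(),np.array(r['camera_matrix']).tolist(),[k for k in r])
print(ctrl.get_state())
E
```

```text
Traceback (most recent call last):
  File "h.py", line 9, in pts
    return p@np.array(r['rotation']).T+np.array(r['xyz'])
           ~^~~~~~~~~~~~~~~~~~~~~~~~~~
ValueError: matmul: Input operand 1 has a mismatch in its core dimension 0, with gufunc signature (n?,k),(k,m?)->(n?,m?) (size 4 is different from 3)
```

View pics/top1.png

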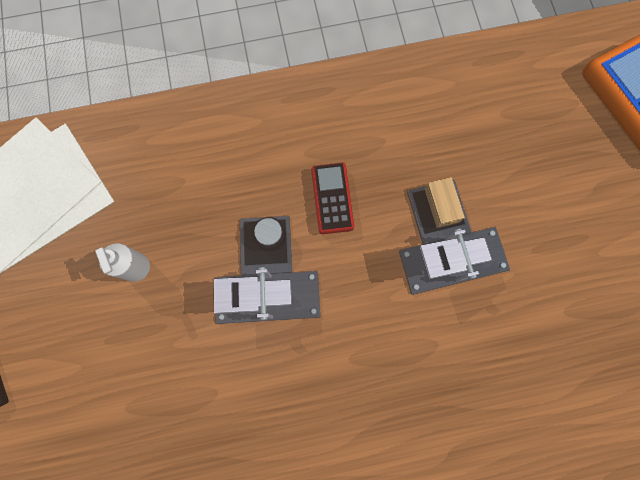

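The top view shows stand A at the left, with the round block at (268,232), its flag's bar at (236,295), the pivot at (263,293) and the tail end at (291,292). Stand B, with the case, is at the right. The camera rotation is a quaternion, so I'll fix the helper.

```bash
sed -i "s/p@np.array(r\['rotation'\]).T/p@R.from_quat(r['rotation']).as_matrix().T/; 1a from scipy.spatial.transform import Rotation as R" h.py
python3 - <<'E'
from h import *
for n in('top','side'):
    r=cam(n); save(r,n+'2.png'); P=pts(r); np.savez(n+'.npz',p=P,img=r['img'])
    print(n,r['xyz'],r['rotation'],np.array(r['camera_matrix']).tolist(),list(r))
    if n=='top':
        for u,v in [(268,232),(222,295),(236,295),(250,295),(263,270),(263,293),(263,316),(275,292),(288,292),(220,317),(313,311),(312,277),(310,295),(333,300)]: print(u,v,P[v,u].round(4))
print(ctrl.get_state())
E
```

```text
top [0.46544506 0.08039753 0.8904047 ] [-0.07037154  0.08267288  0.77238946 -0.62580153] [[455.88083327984623, 0.0, 321.6677349588785], [0.0, 455.88083327984623, 237.70690809317017], [0.0, 0.0, 1.0]] ['img', 'depth', 'camera_matrix', 'xyz', 'rotation']
268 232 [0.6799 0.1434 0.0504]
222 295 [0.5756 0.2406 0.0866]
236 295 [0.571  0.2171 0.0831]
250 295 [0.5662 0.1933 0.0802]
263 270 [0.6046 0.1622 0.0846]
263 293 [0.5643 0.1696 0.0847]
263 316 [0.5248 0.1765 0.0867]
275 292 [0.5626 0.1492 0.0769]
288 292 [0.5582 0.1267 0.0732]
220 317 [0.5452 0.2654 0.0142]
313 311 [0.5198 0.0905 0.0126]
312 277 [0.5842 0.0792 0.0107]
310 295 [0.551  0.09   0.0098]
333 300 [ 0.5333  0.0483 -0.0017]
side [ 0.20533129 -0.55057501  0.81247549] [ 0.36579445 -0.10774958 -0.28226975  0.88028872] [[586.5758500604544, 0.0, 310.0225208193203], [0.0, 586.5758500604544, 238.8827497115701], [0.0, 0.0, 1.0]] ['img', 'depth', 'camera_matrix', 'xyz', 'rotation']
{'time': 0.15, 'qpos': array([ 1.11901884e+00,  2.87021187e-01,  1.57784438e+00,  2.71297031e-05,
        1.27858021e+00, -1.49973536e-01]), 'dq': array([ 1.68519042e-05, -2.48342188e-03, -3.89777375e-03,  8.68103135e-04,
       -2.43824584e-03, -2.10211627e-04]), 'joint_efforts': array([ 1.04646871e-03, -4.06602645e+01, -2.93142182e+01, -1.24688995e-04,
        3.92845352e-03, -1.29359333e-05]), 'eef_pos': array([0.20036389, 0.64404641, 0.23022359]), 'tcp_rot': array([ 1.50333728e-01,  9.88634873e-01, -8.81089181e-04, -2.86995263e-04]), 'contact_force': array([ 0.01286035,  0.75292409, -0.31501721]), 'wrist_torque': array([ 0.0020845 , -0.01083076, -0.00824981]), 'finger_force': 0.0, 'opening': 0.9964464478402566}
```

View pics/side2.png

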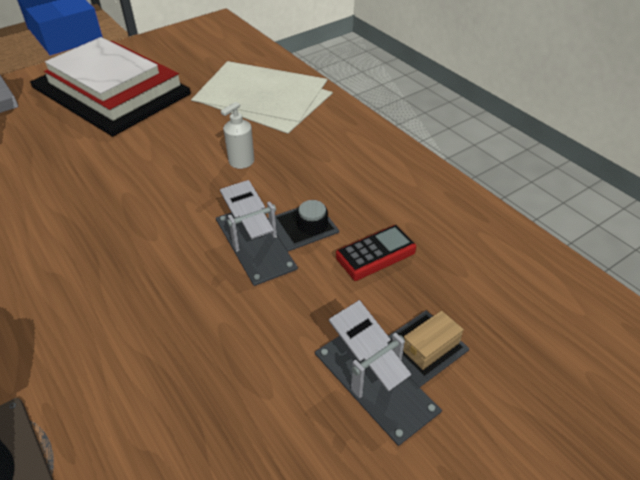

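Side view agrees: the block is at (312,212) on the farther stand, A, and that flag's leaf is at the left with its bar face up. From the measured cheek tops, the pivot is at (0.564, 0.170), yaw about -0.177, and the flag angle is about 0.1. All of this fits the given sizes.

Plan: close the fingers, press the tail down to about 45°, push the leaf over from the +y side, then press it flat.

```bash
python3 -m pendant '[{"dx":-49.3,"dy":-38.4,"twist":-7},{"dx":-49.3,"dy":-38.4,"twist":-7},{"dx":-49.3,"dy":-38.4,"twist":-7},{"dx":-49.3,"dy":-38.4,"twist":-7},{"dx":-49.3,"dy":-38.4,"twist":-7},{"dx":-49.3,"dy":-38.4,"twist":-7},{"dx":-49.3,"dy":-38.4,"twist":-7},{"dx":-49.3,"dy":-38.4,"twist":-7},{"dx":-49.3,"dy":-38.4,"twist":-7},{"dx":-49.3,"dy":-38.4,"twist":-7}]' 0
cat >> h.py <<'E'
PV=np.array([.564,.170]); YAW=-.177
def loc():
    s=ctrl.get_state(); d=s['eef_pos'][:2]-PV; c,q=np.cos(YAW),np.sin(YAW)
    M=R.from_quat(s['tcp_rot']).as_matrix()
    L=np.array([[c,q,0],[-q,c,0],[0,0,1]])
    print('t',round(s['time'],2),'local mm',(1e3*np.r_[c*d[0]+q*d[1],-q*d[0]+c*d[1],s['eef_pos'][2]]).round(1),'F',s['contact_force'].round(1),'tool axes local',(L@M).round(3).tolist(),s['opening'])
E
python3 -c "from h import *;loc()"
python3 - <<'E'
from h import *
P=np.load('top.npz')['p']; im=np.load('top.npz')['img'].astype(int)
c,q=np.cos(YAW),np.sin(YAW); d=P[...,:2]-PV
x=c*d[...,0]+q*d[...,1]; y=-q*d[...,0]+c*d[...,1]
m=(im.min(-1)>150)&(abs(x)<.034)&(abs(y)<.1)&(P[...,2]>.05); 
print('leaf',x[m&(y>.01)].min(),x[m&(y>.01)].max(),y[m].min(),y[m].max())
k=m&(abs(y)>.01); f=np.polyfit(y[k],P[...,2][k],1); print('slope,z0',f)
E
```

```text
t 0.15 local mm [-441.4  402.6  230.2] F [ 0.   0.8 -0.3] tool axes local [[-0.992, 0.124, -0.001], [0.124, 0.992, -0.002], [0.0, -0.002, -1.0]] 0.9964464478402566
leaf -0.03048769736365426 0.03017567055922053 -0.04729486008498805 0.0861587371337387
slope,z0 [0.11762    0.07883044]$[0]: bad value
```

The geometry checks out: leaf x ±30 mm, y to 86 mm, angle 0.117 rad. The move was refused, so I'll try spreading the shift over smaller increments per row.

```bash
python3 -m pendant '[{"dx":-4.9,"dy":-3.8,"dz":0,"twist":-1},{"dx":-9.8,"dy":-7.7,"dz":0,"twist":-2},{"dx":-14.7,"dy":-11.5,"dz":0,"twist":-3},{"dx":-19.6,"dy":-15.3,"dz":0,"twist":-4},{"dx":-24.5,"dy":-19.1,"dz":0,"twist":-5}]' 0; python3 -c "from h import *;loc()"
```

```text
time: 0.78
eef_pos: [0.3784, 0.3875, 0.2311]
tcp_rot: [0.107, 0.994, -0.0, 0.0]
contact_force: [0.2, 0.8, 0.3]
opening: 0.001
finger_force: 0.0
t 0.78 local mm [-221.   181.4  231.1] F [0.2 0.8 0.3] tool axes local [[-0.999, 0.037, 0.0], [0.037, 0.999, -0.0], [-0.0, -0.0, -1.0]] 0.0010810562079898898
```

```bash
python3 -m pendant '[{"dx":-4.6,"dy":-4.2,"dz":0,"twist":-1},{"dx":-9.2,"dy":-8.4,"dz":0,"twist":-2},{"dx":-13.8,"dy":-12.6,"dz":0,"twist":-2},{"dx":-18.4,"dy":-17,"dz":0,"twist":-2},{"dx":-22.9,"dy":-21.5,"dz":4,"twist":-2},{"dx":-22.9,"dy":-21.5,"dz":9,"twist":-2},{"dx":-22.9,"dy":-21.5,"dz":13,"twist":-2},{"dx":-22.9,"dy":-21.5,"dz":13,"twist":-2}]' 0; python3 -c "
from h import *;loc();save(cam('side'),'s3.png')"
```

```text
time: 1.78
eef_pos: [0.5524, 0.1299, 0.097]
tcp_rot: [0.09, 0.996, -0.001, -0.005]
contact_force: [-0.4, 0.3, 0.1]
opening: 0.0
finger_force: 0.0
t 1.77 local mm [ -4.3 -41.5  97. ] F [-0.4  0.3  0.1] tool axes local [[-1.0, 0.003, -0.009], [0.003, 1.0, -0.002], [0.009, -0.002, -1.0]] 0.0004751890270987036
```

View pics/s3.png

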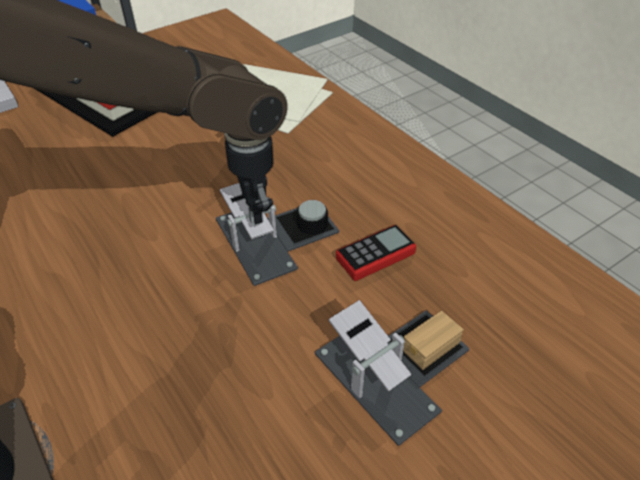

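Fingers are over the tail at (258,222), clear of the cheeks. Pressing down.

```bash
python3 -m pendant '[{"dz":1},{"dz":2},{"dz":2.8},{"dz":3.6},{"dz":4.4},{"dz":5.2},{"dz":5.6},{"dz":5.6}]'; python3 -c "
from h import *;loc()"; python3 -m pendant '[{"dz":-3},{"dz":-9},{"dz":-14},{"dz":-16}]';python3 - <<'E'
from h import *
loc(); r=cam('side'); save(r,'s4.png'); P=pts(r)
c,q=np.cos(YAW),np.sin(YAW); d=P[...,:2]-PV
x=c*d[...,0]+q*d[...,1]; y=-q*d[...,0]+c*d[...,1]; z=P[...,2]
m=(r['img'].min(-1)>120)&(abs(x)<.028)&(y>.015)&(y<.1)&(z>.08)&(z<.17)
print(m.sum(),np.degrees(np.arctan2(z[m]-.075,y[m])).round()[::60])
E
```

```text
t 1.82 local mm [ -2.2 -40.7 100.1] F [-0.5  0.1  0.8] tool axes local [[-1.0, 0.003, -0.003], [0.003, 1.0, -0.001], [0.003, -0.001, -1.0]] -0.001446473109093508
t 1.82 local mm [ -2.2 -40.7 100.1] F [-0.5  0.1  0.8] tool axes local [[-1.0, 0.003, -0.003], [0.003, 1.0, -0.001], [0.003, -0.001, -1.0]] -0.001446473109093508
306 [ 8.  9. 12. 10. 15. 15.]$[0]: bad value
$[0]: bad value
```

View pics/s4.png

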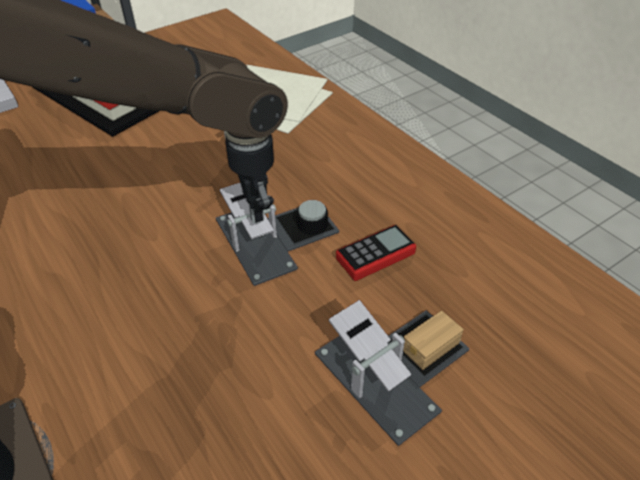

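Nothing moved: every row needs all four keys. Resending.

```bash
python3 -m pendant '[{"dx":0,"dy":0,"dz":1,"twist":0},{"dx":0,"dy":0,"dz":2,"twist":0},{"dx":0,"dy":0,"dz":2.8,"twist":0},{"dx":0,"dy":0,"dz":3.6,"twist":0},{"dx":0,"dy":0,"dz":4.4,"twist":0},{"dx":0,"dy":0,"dz":5.2,"twist":0},{"dx":0,"dy":0,"dz":5.8,"twist":0},{"dx":0,"dy":0,"dz":5.8,"twist":0}]'
python3 - <<'E'
from h import *
loc(); r=cam('side'); save(r,'s5.png'); P=pts(r)
c,q=np.cos(YAW),np.sin(YAW); d=P[...,:2]-PV
x=c*d[...,0]+q*d[...,1]; y=-q*d[...,0]+c*d[...,1]; z=P[...,2]
m=(r['img'].min(-1)>120)&(abs(x)<.028)&(y>.015)&(y<.1)&(z>.08)&(z<.17)
print(m.sum(),np.degrees(np.arctan2(z[m]-.075,y[m])).round()[::60])
E
```

```text
time: 2.88
eef_pos: [0.555, 0.1303, 0.0423]
tcp_rot: [0.09, 0.996, -0.0, -0.001]
contact_force: [-0.3, 0.1, 0.0]
opening: -0.001
finger_force: 0.0
t 2.88 local mm [ -1.8 -40.6  42.3] F [-0.3  0.1  0. ] tool axes local [[-1.0, 0.003, -0.002], [0.003, 1.0, -0.001], [0.002, -0.001, -1.0]] -0.0013599279708287572
2 [41.]
```

View pics/s5.png

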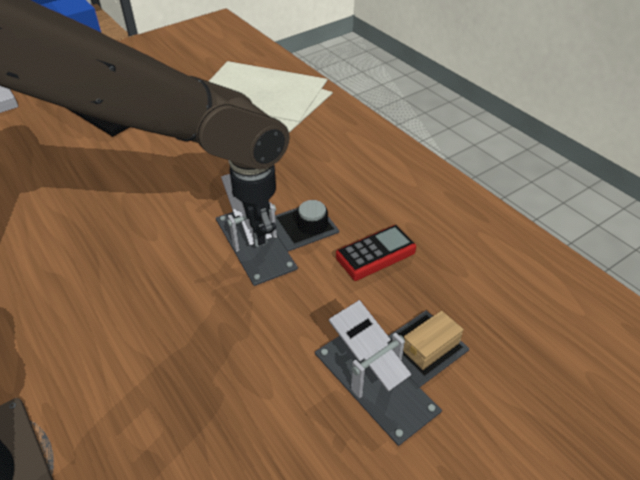

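The fingertips are at the tail's place, at z 42 mm, and the leaf has risen behind the gripper. Lift and move to the +y side, high, then measure.

```bash
python3 -m pendant '[{"dx":0,"dy":0,"dz":-4,"twist":0},{"dx":0,"dy":0,"dz":-10,"twist":0},{"dx":0,"dy":0,"dz":-16,"twist":0},{"dx":0,"dy":4,"dz":-18,"twist":0},{"dx":0,"dy":10,"dz":-18,"twist":0},{"dx":0,"dy":16,"dz":-18,"twist":0},{"dx":0,"dy":16,"dz":-18,"twist":0}]'
python3 - <<'E'
from h import *
loc()
for n in('side','top'):
    r=cam(n); P=pts(r); save(r,n+'6.png')
    c,q=np.cos(YAW),np.sin(YAW); d=P[...,:2]-PV
    x=c*d[...,0]+q*d[...,1]; y=-q*d[...,0]+c*d[...,1]; z=P[...,2]
    m=(r['img'].min(-1)>110)&(abs(x)<.028)&(y>.01)&(y<.09)&(z>.085)&(z<.17)
    print(n,m.sum()); 
    if m.sum(): print(np.degrees(np.arctan2(z[m]-.075,y[m])).round()[::60], y[m].max(),z[m].max())
E
```

```text
time: 3.8
eef_pos: [0.5838, 0.2915, 0.2229]
tcp_rot: [0.087, 0.996, 0.0, -0.0]
contact_force: [0.4, -0.1, -0.2]
opening: -0.004
finger_force: 0.0
t 3.8 local mm [ -1.9 123.1 222.9] F [ 0.4 -0.1 -0.2] tool axes local [[-1.0, -0.002, -0.001], [-0.002, 1.0, 0.001], [0.001, 0.001, -1.0]] -0.0037736582479190755
side 991
[47. 45. 47. 49. 46. 48. 47. 46. 53. 50. 50. 51. 49. 57. 46. 45. 49.] 0.06089128370499152 0.13984169767568466
top 1023
[44. 49. 47. 49. 48. 50. 48. 50. 47. 49. 49. 47. 50. 50. 48. 51. 47. 51.] 0.06317640501608517 0.14093474002909978
```

View pics/side6.png

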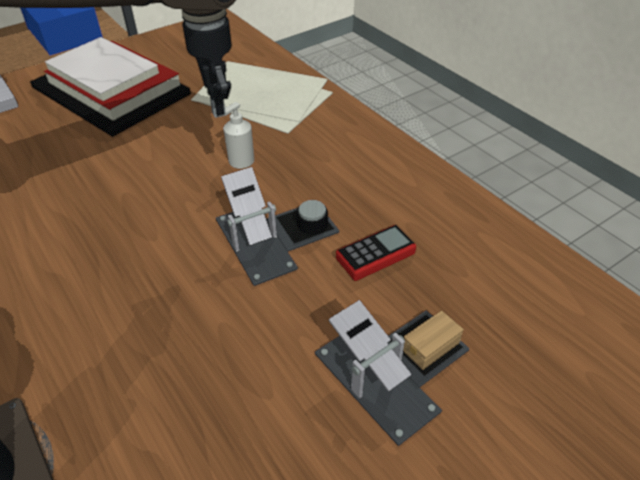

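The leaf is at about 46° (end near y 61, z 138 mm), with the bar visible at (243,190). Next: down behind it, then push over towards -y at tip height 108 mm.

```bash
python3 -m pendant '[{"dx":0,"dy":-2,"dz":5,"twist":0},{"dx":0,"dy":-2,"dz":10,"twist":0},{"dx":0,"dy":-2,"dz":11.5,"twist":0},{"dx":0,"dy":-3,"dz":11.5,"twist":0},{"dx":0,"dy":-4.5,"dz":11.5,"twist":0},{"dx":0,"dy":-6,"dz":11.5,"twist":0},{"dx":0,"dy":-7.5,"dz":11.5,"twist":0},{"dx":0,"dy":-8.5,"dz":11.5,"twist":0},{"dx":0,"dy":-9.5,"dz":11.5,"twist":0}]'; python3 -c "
from h import *;loc()"
python3 -m pendant '[{"dx":0,"dy":-1,"dz":0,"twist":0},{"dx":0,"dy":-2,"dz":0,"twist":0},{"dx":0,"dy":-3,"dz":0,"twist":0},{"dx":0,"dy":-4,"dz":0,"twist":0},{"dx":0,"dy":-4.8,"dz":0,"twist":0},{"dx":0,"dy":-4.8,"dz":0,"twist":0}]'
python3 - <<'E'
from h import *
loc(); r=cam('side'); save(r,'s7.png')
E
```

```text
time: 5.03
eef_pos: [0.5718, 0.1975, 0.1206]
tcp_rot: [0.09, 0.996, 0.004, 0.006]
contact_force: [-12.8, 8.5, 37.1]
opening: -0.0
finger_force: 17.7
t 5.03 local mm [  2.8  28.5 120.6] F [-12.8   8.5  37.1] tool axes local [[-1.0, 0.003, 0.011], [0.003, 1.0, 0.009], [-0.011, 0.009, -1.0]] -2.6878748721491133e-05
time: 5.78
eef_pos: [0.5581, 0.1463, 0.1074]
tcp_rot: [0.09, 0.996, -0.0, -0.001]
contact_force: [-0.3, -0.4, 0.1]
opening: 0.001
finger_force: 0.0
t 5.78 local mm [ -1.7 -24.4 107.4] F [-0.3 -0.4  0.1] tool axes local [[-1.0, 0.003, -0.002], [0.003, 1.0, -0.001], [0.002, -0.001, -1.0]] 0.0007731628696278957
```

View pics/s7.png

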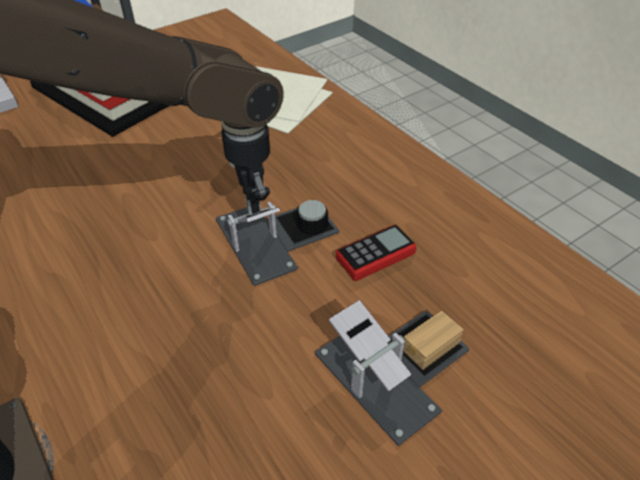

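The flag is hidden in this view. There was a 37 N upward force part-way, so I'll look closer.

Run:
```python
from h import *
a=cv2.resize(cv2.imread('pics/s7.png')[90:300,170:350],None,fx=2.2,fy=2.6)
r=cam('top'); save(r,'t7.png'); b=cv2.resize(cv2.imread('pics/t7.png')[190:350,170:360],None,fx=2,fy=546/160)
cv2.imwrite('pics/c7.png',np.hstack([a,b[:a.shape[0]]]))
```

```text
(no output)
```

View pics/c7.png

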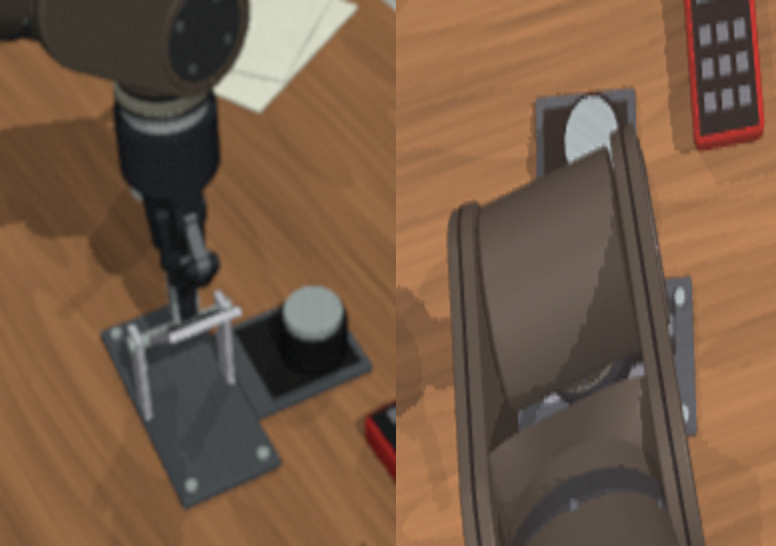

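The leaf stands near 135°, seen edge-on from the side camera: the bright bar at (205,325) in the crop is its end edge. It is past upright, so now out and down onto its ring face.

```bash
python3 -m pendant '[{"dx":0,"dy":-1,"dz":0,"twist":0},{"dx":0,"dy":-2,"dz":0.2,"twist":0},{"dx":0,"dy":-3,"dz":0.5,"twist":0},{"dx":0,"dy":-3.3,"dz":1,"twist":0},{"dx":0,"dy":-3.3,"dz":1.5,"twist":0},{"dx":0,"dy":-3.3,"dz":2,"twist":0},{"dx":0,"dy":-3.3,"dz":2.4,"twist":0},{"dx":0,"dy":-3.3,"dz":2.4,"twist":0}]'; python3 -c "
from h import *;loc()"
```

```text
time: 6.88
eef_pos: [0.5525, 0.1149, 0.0837]
tcp_rot: [0.09, 0.996, 0.0, -0.001]
contact_force: [0.4, -0.4, 0.1]
opening: 0.0
finger_force: 0.0
t 6.88 local mm [ -1.6 -56.2  83.7] F [ 0.4 -0.4  0.1] tool axes local [[-1.0, 0.002, -0.001], [0.002, 1.0, -0.0], [0.001, -0.0, -1.0]] 0.00028830562984350486
```

```bash
python3 -m pendant '[{"dx":0,"dy":0,"dz":0.2,"twist":0},{"dx":0,"dy":0,"dz":0.4,"twist":0},{"dx":0,"dy":0,"dz":0.4,"twist":0}]'; python3 -m pendant '[{"dx":0,"dy":0,"dz":0.1,"twist":0},{"dx":0,"dy":0,"dz":0.2,"twist":0},{"dx":0,"dy":0,"dz":0.2,"twist":0}]'
```

```text
time: 7.25
eef_pos: [0.5528, 0.1148, 0.0802]
tcp_rot: [0.09, 0.996, 0.0, -0.0]
contact_force: [1.0, -0.1, 0.4]
opening: -0.001
finger_force: 0.0
time: 7.62
eef_pos: [0.5529, 0.1147, 0.0782]
tcp_rot: [0.09, 0.996, 0.0, -0.0]
contact_force: [0.5, 0.5, 0.0]
opening: 0.002
finger_force: 0.0
```

Almost no force, so I'll lift and look.

```bash
python3 -m pendant '[{"dx":0,"dy":0,"dz":-4,"twist":0},{"dx":0,"dy":0,"dz":-10,"twist":0},{"dx":0,"dy":4,"dz":-15,"twist":0},{"dx":0,"dy":10,"dz":-15,"twist":0},{"dx":0,"dy":16,"dz":-15,"twist":0},{"dx":0,"dy":18,"dz":-15,"twist":0}]' >/dev/null
python3 - <<'E'
from h import *
loc(); r=cam('side'); P=pts(r); save(r,'s8.png')
c,q=np.cos(YAW),np.sin(YAW); d=P[...,:2]-PV
x=c*d[...,0]+q*d[...,1]; y=-q*d[...,0]+c*d[...,1]; z=P[...,2]
m=(r['img'].min(-1)>90)&(abs(x)<.028)&(abs(y)<.09)&(abs(y)>.01)&(z>.055)&(z<.17)
print(m.sum(),y[m].min(),y[m].max(),np.polyfit(y[m],z[m],1))
E
```

```text
t 8.38 local mm [ -1.5 126.5 228.1] F [-0.8 -0.9  0.6] tool axes local [[-1.0, -0.0, -0.0], [-0.0, 1.0, 0.0], [0.0, 0.0, -1.0]] -4.061810714101088e-05
1158 -0.08731513308141939 0.05283761632187907 [-0.00049374  0.07775632]
```

View pics/s8.png

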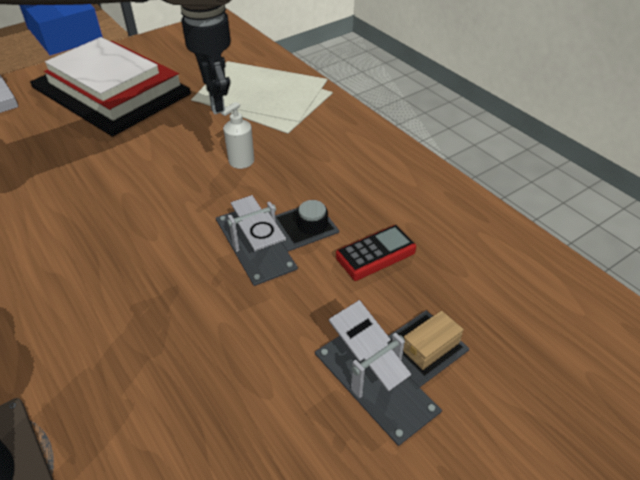

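The flag lies with its ring face up at (262,230), level to measurement; block, meter, case and bottle are in place. Since no stop force was felt, I'll press once more until the stop answers.

```bash
python3 -m pendant '[{"dx":0,"dy":-6,"dz":0,"twist":0},{"dx":0,"dy":-12,"dz":0,"twist":0},{"dx":0,"dy":-18.3,"dz":3,"twist":0},{"dx":0,"dy":-18.8,"dz":8,"twist":0},{"dx":0,"dy":-18.8,"dz":13,"twist":0},{"dx":0,"dy":-18.8,"dz":14.4,"twist":0},{"dx":0,"dy":-18.8,"dz":14.8,"twist":0},{"dx":0,"dy":-18.8,"dz":15,"twist":0},{"dx":0,"dy":-18.8,"dz":15,"twist":0}]'; python3 -m pendant '[{"dx":0,"dy":0,"dz":0.1,"twist":0},{"dx":0,"dy":0,"dz":0.1,"twist":0}]';  python3 -m pendant '[{"dx":0,"dy":0,"dz":0.1,"twist":0},{"dx":0,"dy":0,"dz":0.1,"twist":0}]'
```

```text
time: 9.55
eef_pos: [0.5528, 0.1071, 0.0802]
tcp_rot: [0.089, 0.996, 0.0, 0.002]
contact_force: [-0.7, -0.4, -0.7]
opening: 0.003
finger_force: 0.0
time: 9.8
eef_pos: [0.5519, 0.107, 0.078]
tcp_rot: [0.09, 0.996, 0.0, 0.001]
contact_force: [0.2, -0.3, 1.5]
opening: 0.001
finger_force: 0.7
time: 10.05
eef_pos: [0.552, 0.107, 0.0779]
tcp_rot: [0.09, 0.996, 0.0, 0.0]
contact_force: [-3.0, -1.0, 6.0]
opening: 0.006
finger_force: 3.2
```

The stop answers: 6 N, with the tip held at z 77.9 mm. Move clear and check.

```bash
python3 -m pendant '[{"dx":0,"dy":0,"dz":-3,"twist":0},{"dx":0,"dy":0,"dz":-9,"twist":0},{"dx":0,"dy":4,"dz":-15,"twist":0},{"dx":0,"dy":10,"dz":-16,"twist":0},{"dx":0,"dy":16,"dz":-16,"twist":0},{"dx":0,"dy":19,"dz":-16,"twist":0},{"dx":0,"dy":19,"dz":-16,"twist":0},{"dx":0,"dy":19,"dz":-16,"twist":0}]' >/dev/null
python3 - <<'E'
from h import *
loc(); r=cam('side'); P=pts(r)
c,q=np.cos(YAW),np.sin(YAW); d=P[...,:2]-PV
x=c*d[...,0]+q*d[...,1]; y=-q*d[...,0]+c*d[...,1]; z=P[...,2]
m=(r['img'].min(-1)>90)&(abs(x)<.028)&(abs(y)<.09)&(abs(y)>.01)&(z>.055)&(z<.17)
print(m.sum(),y[m].min(),y[m].max(),np.polyfit(y[m],z[m],1))
a=cv2.imread('pics/side2.png').astype(int); b=cv2.cvtColor(r['img'],cv2.COLOR_RGB2BGR).astype(int)
D=(abs(a-b).max(-1)>40)
for n,(u0,v0,u1,v1) in dict(block=(285,195,340,245),meter=(335,220,420,280),B=(310,295,470,445),bottle=(215,125,258,170)).items(): print(n,D[v0:v1,u0:u1].sum())
print(ctrl.sign_off())
E
```

```text
t 11.05 local mm [ -0.9 125.  235.8] F [-0.1  0.1 -0.7] tool axes local [[-1.0, 0.003, -0.001], [0.003, 1.0, -0.001], [0.001, -0.001, -1.0]] 0.003671842907091597
1158 -0.08627184456104262 0.053017130124697234 [0.00147189 0.07775735]
block 3
meter 0
B 0
bottle 0
the job is handed in; nothing more can be done
None
```

Stand A's flag is turned over and lies flat against its stop, ring face up; stand B, the block, the meter and the bottle show no movement in the side view, the arm is clear, and the job was handed in at about 11 s, though one push read about 40 N total (37 N of it upward), right at the 40 N limit if the gripper's body was what touched.

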